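# Vent and unscrew the storage jar

### The job

Let the air into the blue vacuum jar: take the yellow pin from its wooden stand, press the red vent button recessed in the middle of the jar's grey lid fully down with the pin, and put the pin back upright in its stand. Then unscrew the tight lid anticlockwise, with the jar staying seated in its holder, only until its thread lets go (the white line on the lid comes round to the green mark on the jar), lift it straight up and finish holding it level, still gripped, about 2 cm clear above the jar's open mouth. Be gentle with the lid and leave the other things on the worktop alone.

Things in the scene. Friction and masses are not known exactly. Their poses are not given: they have to be found in the camera images.
- holder: dark steel jar holder fixed to the worktop, left or right: 116 x 116 mm foot, square socket 73 mm wide inside, socket floor 10 mm and wall tops 35 mm above the worktop. It braces the jar against turning but not against being lifted. Origin: centre of the underside, z up
- jar: blue ceramic jar, loose, 0.6 kg, standing in the socket with 1.5 mm play each side: square body 70 x 70 mm, 78 mm tall, then a round neck 40 mm across up to the mouth, 118 mm above the bottom. Origin: centre of its bottom, z up. A green mark on its shoulder and side lies 84 degrees anticlockwise (from above) of its x axis
- jar_mouth (a point): centre of the jar's mouth, 118 mm above its bottom, inside the lid while that is on. Three short thread ramps below it hold the lid while the lid's x axis is under 61 degrees anticlockwise of the jar's x axis (it starts at 12 to 28); from 61 to 109 the lid is free (best: 84, white line at the green mark); at 109 it meets a stop
- lid_mid (a point): grip point of the grey lid (58 mm across, 28 mm tall, 70 g): on its axis, 14 mm below its flat top; z up, x along the white line on top. Closed, its lower edge is 100 mm above the jar's bottom, 14 mm free below it. Turning anticlockwise it rises about 1.5 mm to the free angle; a seal pushes it up with 14 N, so it takes 0.3 to 0.7 N m (grip 60 N or more)
- lid_top (a point): centre of the upper rim of the black collar (24 mm across, 8 mm high) on the lid, 22 mm above the lid's grip point; the collar's well is 13 mm wide and the top of the red button in it, 10 mm across, lies 5 mm below this point
- vent (a joint): red vent button: 0 up, 0.003 (3 mm) fully down, spring back, about 4 N when fully down
- stand: fixed pale wooden block 60 x 60 x 40 mm with one vertical hole 9.5 mm wide in its middle, right through; it may stand left or right. Origin: centre of the underside
- pin_mid (a point): vent pin, loose, 35 g: yellow handle 14 mm in diameter, 60 mm long, over a steel shaft 5.5 mm in diameter, 38 mm long. It stands upright with the shaft in the stand's hole and the handle's lower end on the block's top. The point is the middle of the handle, 30 mm below its top end and 68 mm above the tip; z up along the pin
- pin_tip (a point): lower tip of the pin, 68 mm below the handle's middle; 2 mm above the worktop when the pin is home
- mug: white and dark grey mug at the back right, 97 mm tall, loose; to be left where it stands
- tin: food tin at the right, 75 mm wide, 58 mm tall, loose; to be left where it stands
- apple: red apple at the back, 72 mm wide, loose; to be left where it stands
- garlic: garlic bulb at the front left, 60 mm wide, loose; to be left where it stands
- spice_jar_2: spice jar with a dark cap, left, 41 mm wide, 105 mm tall, loose; to be left where it stands
- spice_jar_4: spice jar with a pale cap, left, 44 mm wide, 109 mm tall, loose; to be left where it stands
Things that resemble listed ones, but are neither listed nor needed, are in the scene too. Of the things like the holder, leave any that is purple or turquoise; of the rest the larger one is meant.

How it is judged:
On the way, in this order (a step that is already met when the one before it is completed fails the run):
1. the vent button is pressed fully down with the pin while the lid is still screwed on (value of joint vent above 0.0022 m and contact force between pin and vent above 0.5 N and angle between the x axis of lid_mid and the x axis of jar, either way round below 0.7 rad), for 0.1 s.
2. the pin is back upright in its stand, the lid still screwed on (horizontal distance between pin_tip and stand below 0.006 m and height (world z) of pin_tip below 0.006 m and angle between pin_mid's own z axis and vertical below 0.12 rad and angle between the x axis of lid_mid and the x axis of jar, either way round below 0.7 rad), for 0.2 s.
3. the lid is turned anticlockwise until its thread lets go, the jar seated in its holder (angle between the x axis of lid_mid and the x axis of jar, either way round above 1 rad and z of jar in the frame of holder below 0.014 m and angle between jar's own z axis and vertical below 0.06 rad), for 0.1 s.
At the end, for the whole second after the job is handed in: The lid is gripped, still and level (0.2 rad), untouching, its lower edge 6 to 50 mm above the jar's mouth, axes within 20 mm, not turned past the stop; the jar is seated within 4 mm, tilt under 0.06 rad; the pin is released, upright (0.12 rad) and home within 6 mm in its stand (z of lid_mid in the frame of jar_mouth between 0.02 and 0.064 m and horizontal distance between lid_mid and jar_mouth below 0.02 m and angle between lid_mid's own z axis and vertical below 0.2 rad and angle between the x axis of lid_mid and the x axis of jar, either way round above 0.95 rad and contact force between the fingers and lid above 2 N and contact force between lid and jar below 0.1 N and linear speed of lid below 0.03 m/s and z of jar in the frame of holder below 0.014 m and angle between jar's own z axis and vertical below 0.06 rad and horizontal distance between pin_tip and stand below 0.006 m and height (world z) of pin_tip below 0.006 m and angle between pin_mid's own z axis and vertical below 0.12 rad and contact force between the fingers and pin below 0.05 N); the arm keeps its last pose, push and grip.
It fails at once if the jar is lifted more than 15 mm off its holder's floor or tipped (z of jar in the frame of holder above 0.025 m or angle between jar's own z axis and vertical above 0.25 rad).
It fails at once if the lid is pressed or wrung hard against the jar (over 100 N) (contact force between lid and jar above 100 N).
It fails at once if a bystander is moved more than 3 cm (distance of any of mug, tin, apple, garlic, spice_jar_2, spice_jar_4 from where it was at the start of the episode above 0.03 m).
It also fails if it takes over 58 s, if anything falls off the work surface, if the arm or the gripper's body presses on something with over 40 N, if the wrist force passes 120 N, or if a joint passes its speed limit or range.

### The arm

A 6-joint arm with a two-finger parallel gripper is mounted at the origin on a cart in front of the work surface, level with it; the furniture and walls round the work are solid. World frame = base frame: x ahead of the robot, y to its left, z up, the work surface at z = 0. Lengths are in m, angles in rad, forces in N, time in s.
With the tool pointing down it reaches from about 0.3 to 0.775 m from the base axis. Payload 14.6 kg.
Tool frame: the origin (TCP) lies between the finger pads; the fingertips stand 25 mm ahead of it and the grasp point (between the pads) lies 6 mm ahead of it (bot.tcp_to_tips is the distance from the TCP to the fingertips, in m); z points along the fingers, y is the line along which they close (so a half turn about z gives the same grasp; the last joint's range is limited). The gripper opens to 85 mm and grips with 20 to 120 N. Pads are 22 mm wide; open, the fingers measure 114 mm over their backs; the gripper's body (76 mm by 85 mm) begins 54 mm behind the grasp point. The pads swing forward as they close: fully open they stand 13 mm farther back than shut.
Start: joints at [-1.367, 0.3, 1.521, -0, 1.321, -0.067], TCP at [0.147, -0.53, 0.256] pointing down, gripper open.
Joint ranges: [-3.03, 3.03], [-0.79, 2.21], [0.23, 2.52], [-1.04, 4.18], [0, 3.07], [-2.55, 2.55]. Speed limits (rad/s): [2.22, 2.22, 2.57, 3.14, 3.14, 3.14].

### API

Orientations are given as a rotation vector (axis times angle).
In Python, from cell import bot, camera gives the robot as it stands.
- The arm moves only by the tool drive_tool, never from a script. Its argument "series" is text: rows parted by semicolons, each of 5 numbers parted by spaces: the shift along the world's x, y, z in m, then the turn about the world's z in rad, then the closure, from -1 (fully open) to 1 (shut). A call has 1 to 20 rows; each row shifts and turns the commanded pose from where the row before left it; what a row does not reach is not made up. A row lasts 1/10 s, in which the tool goes at most 50 mm and 8.59 degrees, less where a joint would pass 70% of its speed; a pose out of reach is approached as far as the arm can. A call with a gripper value outside its range is refused whole. The fingers move at their own pace and stop on an object; "grip_force" is the grip in N (left out, the last holds). Time passes only in rows, so rows that do not move let the fingers close. It gives the time, the measured TCP pose, the force, the opening and the grip force at its end, in the units of the state.
- bot.state(): the state, without advancing time (a new reading comes with each control period).
- camera(name): name is "scene" or "top" or "wrist"; returns a dict with "frame" (420x560x3 uint8, blue, green, red), "fx", "fy", "cx", "cy" (pixels), "rvec" (rotation vector, rad) and "tvec" (3), from world to camera coordinates, as OpenCV has them. Camera axes: x right, y down, z forward; pixel columns grow to the right and rows downward; lengths in m; the calibration is good to about 2 mm. A picture is of the moment at which its call begins. There is no depth.
- bot.job_done(): hands the job in; it is judged then, once.
The state is a dict: "clock": time; "qpos": joint angles; "qd": joint speeds; "joint_torque": joint torques, N m; "tcp_pos": TCP position; "ee_rot": TCP orientation; "contact_force": force on the tool from outside, world axes, zero at the start; "ft_torque": the same for the moment, N m; "gripper_width": finger opening in m; "gripper_force": force on a finger pad.
Only numpy, scipy, OpenCV 4.12 (cv2) and the standard library are available. Lean on these libraries where they do the work, as an engineer would, in place of code of your own. Each camera call takes 0.05 s, during which the arm holds its last target. There are 200 camera calls.

## Working session

There is one attempt and no reset: what is moved stays moved. The work goes in short steps, Python scripts to look and compute and a tool call to move; the robot and the scene stay as the last step left them, time stands still between calls to the robot, and variables do not carry over. Pictures are saved under pics/ and viewed, at most 10 in all, crops included, and the job is handed in when it is done.

Besides the shell and the picture viewer there is one more tool, called after "Request:" as name(argument=value, ...) on one line, values as JSON. drive_tool: Moves the arm, as the interface text tells. Its arguments: {"type":"object","properties":{"series":{"type":"string"},"grip_force":{"type":"number"}},"required":["series"]}

```bash
mkdir -p pics; cat > h.py <<'E'
import cv2, numpy as np
from cell import bot, camera
def P(c):
    R=cv2.Rodrigues(np.array(c["rvec"],float))[0]; t=np.array(c["tvec"],float).reshape(3)
    K=np.array([[c["fx"],0,c["cx"]],[0,c["fy"],c["cy"]],[0,0,1.]])
    return K,R,t
def ray(c,u,v):
    K,R,t=P(c); d=R.T@np.linalg.inv(K)@[u,v,1.]; return -R.T@t,d/np.linalg.norm(d)
def onz(c,u,v,z):
    o,d=ray(c,u,v); return o+d*(z-o[2])/d[2]
def tri(obs):
    A=np.zeros((3,3));b=np.zeros(3);rs=[ray(*q) for q in obs]
    for o,d in rs:
        M=np.eye(3)-np.outer(d,d);A+=M;b+=M@o
    p=np.linalg.solve(A,b); return p,[np.linalg.norm((np.eye(3)-np.outer(d,d))@(p-o)) for o,d in rs]
def proj(c,p):
    K,R,t=P(c); q=K@(R@np.array(p,float)+t); return q[:2]/q[2]
E
python3 - <<'E'
from h import *
import pickle
cs={n:camera(n) for n in("scene","top")}
pickle.dump(cs,open("c0.pkl","wb"))
for n,c in cs.items(): 
    cv2.imwrite(f"pics/{n}0.png",cv2.resize(c["frame"],(800,600),interpolation=cv2.INTER_CUBIC)); print(n,c["fx"],ray(c,280,210))
print(bot.state())
E
```

```text
scene 451.39455215544706 (array([-0.2570887 ,  0.79320117,  1.02639912]), array([ 0.53792159, -0.53714736, -0.6497023 ]))
top 441.43988975957683 (array([0.23145105, 0.00535023, 1.64095517]), array([ 0.16019296,  0.00815045, -0.98705207]))
{'clock': 0.1, 'qpos': array([-1.36661107e+00,  3.00429566e-01,  1.52152828e+00,  3.16968780e-06,
        1.32067253e+00, -6.66155572e-02]), 'qd': array([ 0.00054184, -0.00201123, -0.00298277, -0.00058317, -0.00022275,
        0.0006169 ]), 'joint_torque': array([ 2.12942054e-03, -5.44375706e+01, -3.62371802e+01, -2.72476314e-05,
        3.03842331e-03, -1.72161020e-05]), 'tcp_pos': array([ 0.14707969, -0.52978239,  0.25576641]), 'ee_rot': array([-3.11181295e+00, -4.23933365e-01,  1.07186958e-04]), 'contact_force': array([ 0.33027346,  0.00367264, -0.47653862]), 'ft_torque': array([0.01229648, 0.01228458, 0.0472391 ]), 'gripper_force': 0.0, 'gripper_width': 0.08520723531986456}
```

View pics/scene0.png

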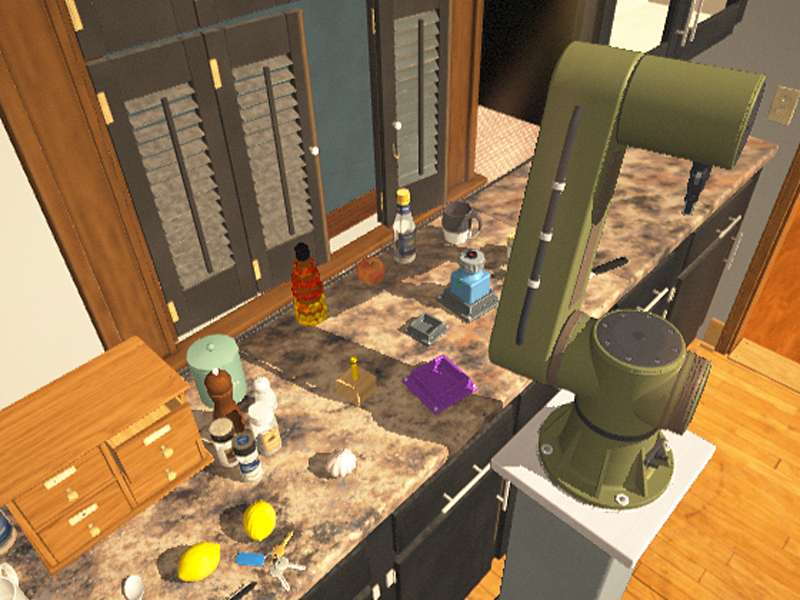

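View pics/top0.png

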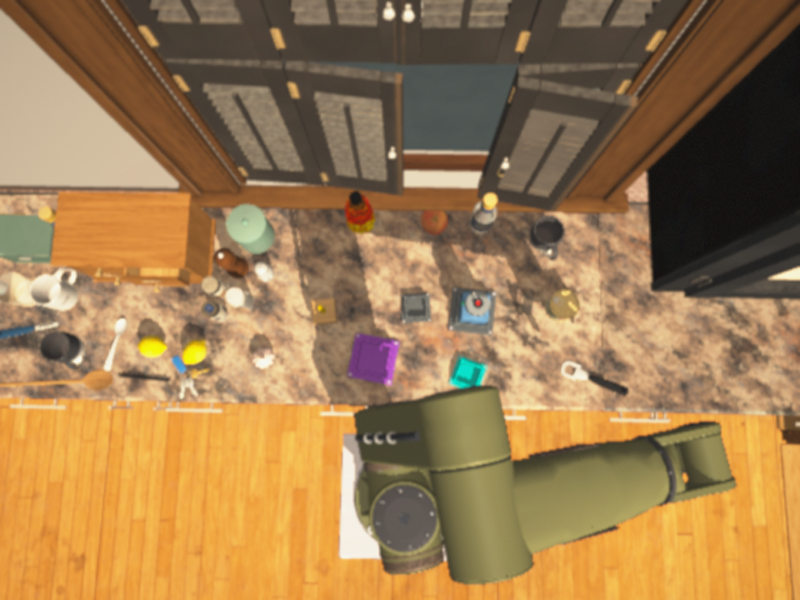

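The picture shows four holder-like things in the top view: purple (373,359), turquoise (468,373), a small grey one (415,306), and a larger dark one (472,310). The larger dark one holds the blue jar, so it is the one meant. The pin is at top (322,308) / scene (354,368), in the wooden stand. I'll confirm this in one enlarged crop.

```bash
python3 - <<'E'
from h import *
import pickle
cs=pickle.load(open("c0.pkl","rb"))
s=cs["scene"]["frame"];t=cs["top"]["frame"]
a=cv2.resize(t[190:240,210:360],(800,267),interpolation=cv2.INTER_CUBIC)
b=cv2.resize(s[165:265,300:360],None,fx=3,fy=3,interpolation=cv2.INTER_CUBIC)
b2=cv2.resize(s[165:290,225:355],None,fx=2.64,fy=2.64,interpolation=cv2.INTER_CUBIC)
out=np.zeros((600,800,3),np.uint8); out[:267]=a; out[267:267+300,:180]=b; hh=min(330,b2.shape[0]); out[267:267+hh,200:200+b2.shape[1]]=b2[:hh]
cv2.imwrite("pics/crop1.png",out)
def blobs(n,lo,hi,box):
    f=cv2.cvtColor(cs[n]["frame"],cv2.COLOR_BGR2HSV); m=cv2.inRange(f,lo,hi); k=np.zeros_like(m); x0,y0,x1,y1=box; k[y0:y1,x0:x1]=m[y0:y1,x0:x1]
    N,_,st,ce=cv2.connectedComponentsWithStats(k)
    return [(st[i].tolist(),ce[i].round(1).tolist()) for i in range(1,N) if st[i,4]>5]
for n,bp,bj in(("scene",(225,240,275,295),(300,165,360,235)),("top",(205,195,245,235),(305,190,360,240))):
    print(n,"yellow",blobs(n,(22,150,110),(35,255,255),bp))
    print("red",blobs(n,(0,130,80),(8,255,255),bj),blobs(n,(172,130,80),(180,255,255),bj)); print("blue",blobs(n,(92,90,60),(115,255,255),bj)); print("green",blobs(n,(45,100,60),(80,255,255),bj))
E
```

```text
scene yellow [([245, 250, 6, 16, 63], [247.9, 257.8])]
red [] []
blue [([316, 188, 27, 25, 376], [329.0, 199.7])]
green [([320, 194, 3, 8, 12], [320.9, 197.6])]
top yellow [([223, 214, 4, 5, 14], [224.5, 215.7])]
red [([333, 210, 4, 4, 14], [334.3, 211.5])] []
blue [([323, 215, 18, 11, 72], [330.2, 222.0])]
green []
```

View pics/crop1.png

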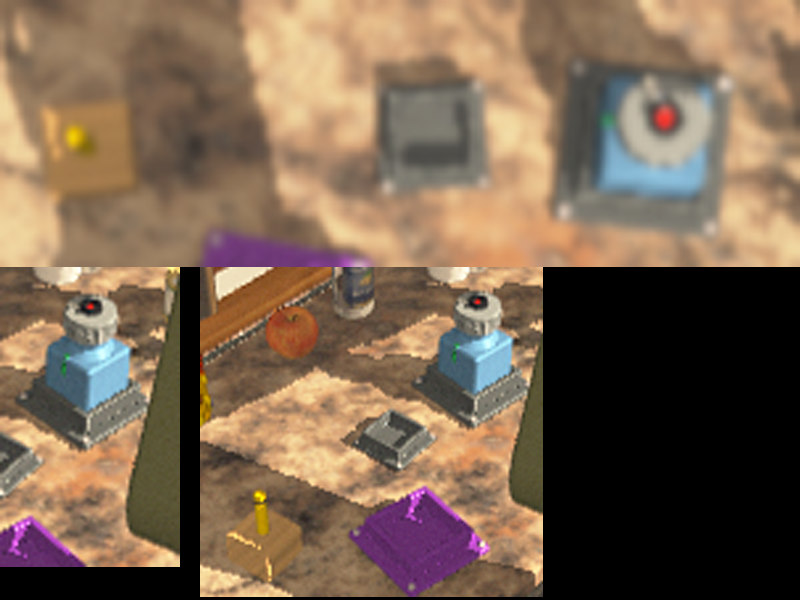

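The crop shows the blue jar with its grey lid and red button (665,118) in the larger grey holder, and the pin (77,138) in the wooden stand. Identities are confirmed, so I'll get rough positions next.

```bash
python3 - <<'E'
from h import *
import pickle
cs=pickle.load(open("c0.pkl","rb"));s,t=cs["scene"],cs["top"]
print("pin tri handle",tri([(s,247.9,257.8),(t,224.5,215.7)]),"plane",onz(t,224.5,215.7,.085))
print("red",onz(t,334.3,211.5,.145), tri([(s,300+90/3,165+39/3),(t,334.3,211.5)]))
# stand top center crop1 (90,145)->, foot centre of holder corners
f=lambda u,v:onz(t,210+u*150/800,190+v*150/800,0.0)
print("stand",[onz(t,210+u*150/800,190+v*150/800,.04).round(3) for u,v in((45,107),(130,103),(134,190),(50,196))])
print("holder",[f(u,v).round(3) for u,v in((575,67),(727,83),(712,230),(562,214))])
c=camera("wrist");R=P(c)[1];st=bot.state();Rt=cv2.Rodrigues(st["ee_rot"])[0]
o,_=ray(c,0,0);print("cam in tcp",Rt.T@(o-st["tcp_pos"]),"axes\n",(Rt.T@R.T).round(2),c["fx"])
E
```

```text
pin tri handle (array([0.46098911, 0.21735137, 0.06470539]), [np.float64(0.0020741376925463226), np.float64(0.0020741376925462796)]) plane [0.4596501  0.21594306 0.085     ]
red [ 0.4725121 -0.1681892  0.145    ] (array([ 0.47248423, -0.17015087,  0.13626543]), [np.float64(0.0017162883064120798), np.float64(0.0017162883064120596)])
stand [array([0.487, 0.245, 0.04 ]), array([0.491, 0.187, 0.04 ]), array([0.43 , 0.182, 0.04 ]), array([0.425, 0.239, 0.04 ])]
holder [array([ 0.529, -0.123,  0.   ]), array([ 0.519, -0.23 ,  0.   ]), array([ 0.415, -0.219,  0.   ]), array([ 0.424, -0.114,  0.   ])]
cam in tcp [ 0.06610673 -0.00024809 -0.11639431] axes
 [[-0.   -0.96 -0.26]
 [ 1.   -0.   -0.  ]
 [ 0.   -0.26  0.96]] 363.0878022632485
```

Request:
drive_tool(series="0.027 0.03 0.004 0 -1;0.027 0.03 0.004 0 -1;0.027 0.03 0.004 0 -1;0.027 0.03 0.004 0 -1;0.027 0.03 0.004 0 -1;0.027 0.03 0.004 0 -1;0.027 0.03 0.004 0 -1;0.027 0.03 0.004 0 -1;0.027 0.03 0.004 0 -1;0.027 0.03 0.004 0 -1;0.027 0.03 0.004 0 -1;0.02 0.03 0 0 -1;0 0 0 0 -1;0 0 0 0 -1")

```text
clock: 1.55
tcp_pos: [0.4642, -0.1696, 0.3]
ee_rot: [-3.112, -0.426, 0.001]
contact_force: [0.5, -0.0, 0.5]
gripper_width: 0.0854
gripper_force: 0.0
```

```bash
python3 - <<'E'
from h import *
import pickle
c=camera("wrist");pickle.dump(c,open("w1.pkl","wb"));cv2.imwrite("pics/w1.png",cv2.resize(c["frame"],(800,600)))
s=bot.state();print(s["clock"],s["tcp_pos"],s["ee_rot"],s["qpos"]); print(proj(c,(.472,-.17,.146)),proj(c,(.472,-.172,.0)))
E
```

```text
1.6 [ 0.46386962 -0.17020896  0.30008204] [-3.11269176e+00 -4.24457304e-01  7.34259018e-04] [-4.25744070e-01  1.42279855e-01  1.61054181e+00 -1.72160769e-04
  1.38921670e+00  8.74028374e-01]
[286.77954646 189.96818384] [287.23791556 163.41630305]
```

View pics/w1.png

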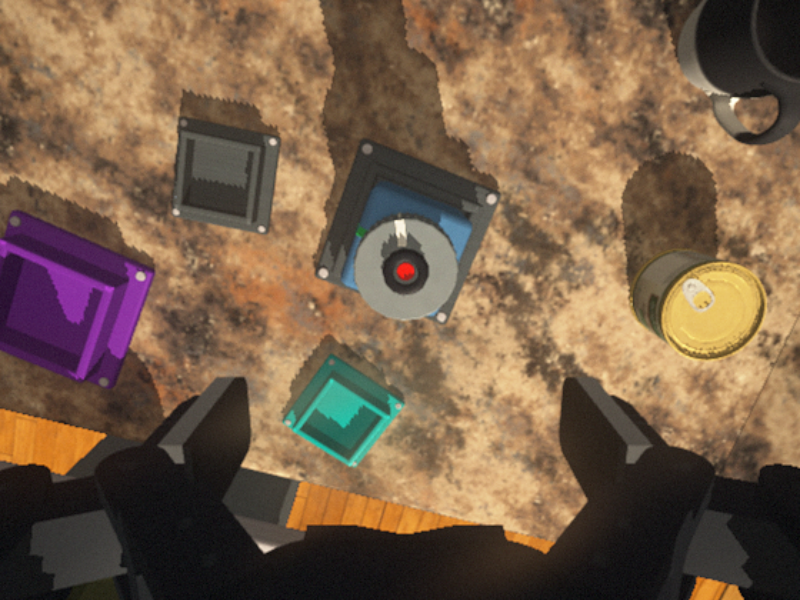

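Request:
drive_tool(series="0 0.04 0 0 -1;0 0.04 0 0 -1;0 0 0 0 -1;0 0 0 0 -1")

```text
clock: 2.0
tcp_pos: [0.4638, -0.0904, 0.3004]
ee_rot: [3.112, 0.424, 0.0]
contact_force: [-0.1, -0.5, -0.3]
gripper_width: 0.0854
gripper_force: 0.0
```

```bash
python3 - <<'E'
from h import *
import pickle
c=camera("wrist");pickle.dump(c,open("w2.pkl","wb"))
w1=pickle.load(open("w1.pkl","rb"))
for q in(w1,c):
    f=cv2.cvtColor(q["frame"],cv2.COLOR_BGR2HSV)
    for nm,lo,hi in(("red",(0,140,90),(8,255,255)),("blue",(92,90,60),(115,255,255)),("green",(50,120,60),(85,255,255))):
        N,_,st,ce=cv2.connectedComponentsWithStats(cv2.inRange(f,lo,hi))
        print(nm,[(st[i].tolist(),ce[i].round(1).tolist()) for i in range(1,N) if st[i,4]>40])
E
```

```text
red [([278, 184, 12, 12, 120], [283.5, 189.5])]
blue [([254, 130, 76, 52, 1118], [291.8, 149.8]), ([239, 166, 14, 37, 150], [245.2, 187.4])]
green [([220, 248, 24, 17, 150], [232.0, 256.7]), ([200, 265, 83, 61, 2046], [241.3, 293.1])]
red [([374, 210, 12, 12, 111], [379.5, 215.2])]
blue [([319, 149, 91, 78, 1570], [350.0, 182.6])]
green [([332, 181, 9, 9, 47], [335.8, 185.0]), ([269, 281, 74, 60, 1406], [307.4, 302.7])]
```

The picture shows the lid with the red button at (405,270), its white line at (401,229), and the green mark at (361,232), all inside the dark holder. The tin is at (700,310).

```bash
python3 - <<'E'
from h import *
import pickle
a,b=[pickle.load(open(f"w{i}.pkl","rb")) for i in(1,2)]
p,e=tri([(a,283.5,189.5),(b,379.5,215.2)]);print("red",p,e)
for c,u,v in((a,283.5,189.5),(b,379.5,215.2)):
    print("red at .141",onz(c,u,v,.141))
    # white line: bright low-sat pixels on the lid near top
    f=cv2.cvtColor(c["frame"],cv2.COLOR_BGR2HSV); m=cv2.inRange(f,(0,0,200),(180,60,255))
    N,_,st,ce=cv2.connectedComponentsWithStats(m)
    for i in range(1,N):
        if np.hypot(*(ce[i]-[u,v]))<45 and st[i,4]>8:
            q=onz(c,*ce[i],.138); d=q-p; print("white",ce[i],st[i,4],d[:2],np.degrees(np.arctan2(d[1],d[0])))
g,e=tri([(a,252.7,162.4),(b,335.8,185.0)]);print("green",g,e,np.degrees(np.arctan2(g[1]-p[1],g[0]-p[0])))
# holder corner screws in w1 (z~.006?)
cs=[onz(a,u*.7,v*.7,.004) for u,v in((367,149),(491,199),(441,317),(322,272))]
print(np.round(cs,4),np.mean(cs,0)); d=cs[0]-cs[3]; print(np.degrees(np.arctan2(d[1],d[0])))
E
```

```text
red [ 0.47044405 -0.16785047  0.14002178] [np.float64(6.528908663459167e-06), np.float64(6.528908663410748e-06)]
red at .141 [ 0.4706406  -0.16779292  0.141     ]
white [279.79220779 158.94805195] 77 [0.02183431 0.00905133] 22.516263189056783
white [308.61904762 221.76190476] 21 [-0.02047649 -0.02665139] -127.53538189446203
red at .141 [ 0.47065202 -0.16751296  0.141     ]
white [377.01408451 185.63380282] 71 [0.02182999 0.00923676] 22.93430609244857
green [ 0.47628512 -0.13728455  0.08774535] [np.float64(4.53092869391076e-05), np.float64(4.530928693900237e-05)] 79.18135022788627
[[ 0.5259 -0.1223  0.004 ]
 [ 0.5155 -0.2253  0.004 ]
 [ 0.4123 -0.2153  0.004 ]
 [ 0.423  -0.1112  0.004 ]] [ 0.46919003 -0.16852965  0.004     ]
-6.187561320398094
```

Request:
drive_tool(series="0 0.038 -0.01 0 -1;0 0.038 -0.01 0 -1;0 0.038 -0.01 0 -1;0 0.038 -0.01 0 -1;0 0.038 -0.01 0 -1;0 0.038 -0.01 0 -1;0 0.038 -0.01 0 -1;0 0.034 -0.01 0 -1;0 0 0 0 -1;0 0 0 0 -1;0 0 0 0 -1")

```text
clock: 3.15
tcp_pos: [0.4647, 0.2087, 0.2205]
ee_rot: [3.113, 0.421, 0.0]
contact_force: [-0.5, -1.2, 0.3]
gripper_width: 0.0858
gripper_force: 0.0
```

```bash
python3 - <<'E'
from h import *
import pickle
c=camera("wrist");pickle.dump(c,open("w3.pkl","wb"));cv2.imwrite("pics/w3.png",cv2.resize(c["frame"],(800,600)))
s=bot.state();print(s["clock"],s["tcp_pos"],s["ee_rot"])
E
```

```text
3.2 [0.4646416  0.20870359 0.22061875] [3.11321404e+00 4.21084033e-01 7.90962392e-04]
```

View pics/w3.png

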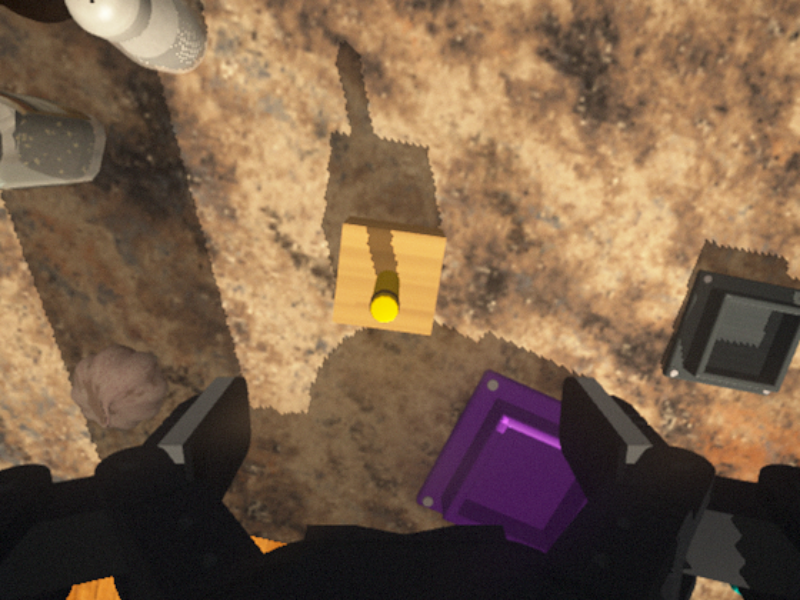

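Request:
drive_tool(series="0 0.04 0 0 -1;0 0 0 0 -1;0 0 0 0 -1")

```text
clock: 3.5
tcp_pos: [0.4643, 0.2495, 0.2205]
ee_rot: [3.113, 0.424, 0.0]
contact_force: [-0.5, -0.0, 0.0]
gripper_width: 0.0851
gripper_force: 0.0
```

```bash
python3 - <<'E'
from h import *
import pickle
c=camera("wrist");pickle.dump(c,open("w4.pkl","wb"))
for q in(pickle.load(open("w3.pkl","rb")),c):
    f=cv2.cvtColor(q["frame"],cv2.COLOR_BGR2HSV)
    for nm,lo,hi in(("yel",(22,150,90),(35,255,255)),("wood",(12,60,120),(21,190,255))):
        N,_,st,ce=cv2.connectedComponentsWithStats(cv2.inRange(f,lo,hi))
        print(nm,[(st[i].tolist(),ce[i].round(1).tolist()) for i in range(1,N) if st[i,4]>250])
E
```

```text
yel [([259, 205, 20, 21, 315], [268.6, 215.8])]
wood [([77, 0, 483, 338, 101554], [344.0, 138.3]), ([0, 67, 15, 48, 402], [5.5, 92.0]), ([0, 130, 101, 206, 7854], [29.3, 263.0]), ([77, 269, 32, 30, 293], [91.1, 283.7]), ([483, 403, 37, 17, 408], [498.7, 413.0])]
yel [([316, 221, 20, 20, 292], [325.5, 230.6])]
wood [([132, 0, 428, 337, 97479], [364.1, 145.7]), ([0, 29, 76, 66, 923], [26.6, 59.9]), ([0, 76, 143, 262, 13824], [43.5, 236.1]), ([133, 226, 33, 37, 288], [149.9, 243.4]), ([483, 404, 38, 16, 430], [499.8, 413.0])]
```

The picture shows the pin's yellow top disc at (384,306), standing in the block whose top face has corners (342,224), (446,236), (432,334) and (334,322). No obstacle stands within the finger span.

```bash
python3 - <<'E'
from h import *
import pickle
a,b=[pickle.load(open(f"w{i}.pkl","rb")) for i in(3,4)]
def disc(c):
    f=cv2.cvtColor(c["frame"],cv2.COLOR_BGR2HSV);m=cv2.inRange(f,(22,150,90),(35,255,255))
    k=max(cv2.findContours(m,cv2.RETR_EXTERNAL,cv2.CHAIN_APPROX_NONE)[0],key=cv2.contourArea); return cv2.minEnclosingCircle(k)
A,B=disc(a),disc(b);print(A,B)
print(tri([(a,*A[0]),(b,*B[0])]),onz(a,*A[0],.1),onz(b,*B[0],.1))
cs=np.array([onz(a,u*.7,v*.7,.04) for u,v in((342,224),(446,236),(432,334),(334,322))]);print(cs.round(4),cs.mean(0))
E
```

```text
((269.080810546875, 215.30807495117188), 10.516105651855469) ((325.3711242675781, 230.0670166015625), 10.065766334533691)
(array([0.45779415, 0.2171199 , 0.09486574]), [np.float64(9.384467650348664e-05), np.float64(9.384467650352474e-05)]) [0.45938494 0.21732004 0.1       ] [0.45918653 0.21818163 0.1       ]
[[0.4835 0.2511 0.04  ]
 [0.4927 0.1918 0.04  ]
 [0.4335 0.183  0.04  ]
 [0.4252 0.2419 0.04  ]] [0.4587407  0.21694343 0.04      ]
```

Request:
drive_tool(series="-0.005 -0.032 0 0 -1;0 0 -0.03 0 -1;0 0 -0.04 0 -1;0 0 -0.04 0 -1;0 0 -0.02 0 -1;0 0 -0.01 0 -1;0 0 0 0 -1")

```text
clock: 4.25
tcp_pos: [0.459, 0.2173, 0.0798]
ee_rot: [3.113, 0.423, -0.002]
contact_force: [0.4, -0.8, 1.1]
gripper_width: 0.0855
gripper_force: 0.0
```

Request:
drive_tool(series="0 0 0 0 1;0 0 0 0 1;0 0 0 0 1;0 0 0 0 1;0 0 0 0 1;0 0 0 0 1;0 0 0 0 1;0 0 0 0 1", grip_force=60)

```text
clock: 5.05
tcp_pos: [0.4593, 0.2182, 0.0807]
ee_rot: [-3.113, -0.424, -0.001]
contact_force: [-0.8, -1.1, 6.3]
gripper_width: 0.0125
gripper_force: 58.3
```

Request:
drive_tool(series="0 0 0.01 0 1;0 0 0.02 0 1;0 0 0.04 0 1;0 0 0.04 0 1;0 0 0.04 0 1;0 0 0.04 0 1;0.001 -0.034 0 0 1;0.001 -0.04 0 0 1;0.001 -0.04 0 0 1;0.001 -0.04 0 0 1;0.001 -0.04 0 0 1;0.001 -0.04 0 0 1;0.001 -0.04 0 0 1;0.001 -0.04 0 0 1;0.001 -0.04 0 0 1;0.001 -0.02 0 0 1;0.001 -0.01 0 0 1;0 0 0 0 1;0 0 0 0 1;0 0 0 0 1")

```text
clock: 7.05
tcp_pos: [0.4702, -0.1649, 0.2704]
ee_rot: [-3.112, -0.426, -0.0]
contact_force: [-0.1, -0.6, -0.8]
gripper_width: 0.0123
gripper_force: 58.5
```

```bash
python3 - <<'E'
from h import *
import pickle
cs={n:camera(n) for n in("scene","top","wrist")};pickle.dump(cs,open("c5.pkl","wb"))
s=bot.state();print(s["clock"],s["tcp_pos"],s["contact_force"])
S,T,W=cs["scene"],cs["top"],cs["wrist"]
tip=s["tcp_pos"]-[0,0,.0785]
u=proj(S,tip);print("exp tip scene",u,"wrist",proj(W,tip),"top",proj(T,tip))
x,y=u.astype(int);a=cv2.resize(S["frame"][y-45:y+45,x-30:x+30],(400,600),interpolation=cv2.INTER_CUBIC)
u=proj(W,tip);x,y=u.astype(int);y=min(y,360);b=cv2.resize(W["frame"][y-75:y+75,x-50:x+50],(400,600),interpolation=cv2.INTER_CUBIC)
print("wrist crop origin",x-50,y-75)
cv2.imwrite("pics/c5.png",np.hstack([a,b]))
E
```

```text
7.2 [ 0.47021564 -0.16523817  0.27043014] [-0.66176324 -0.00116541  0.74360432]
exp tip scene [329.91181562 164.90697966] wrist [283.76373662 231.32290687] top [335.05101061 209.94616988]
wrist crop origin 233 156
```

View pics/c5.png

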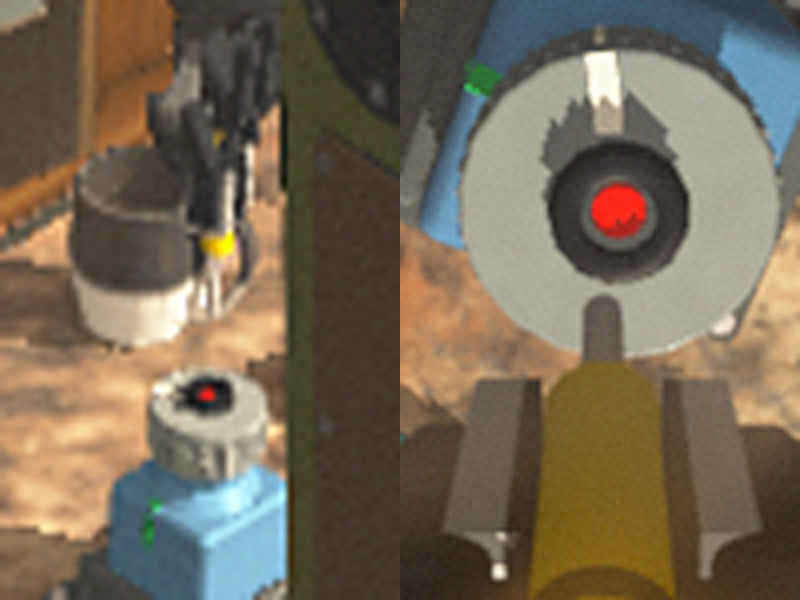

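The picture shows the shaft tip in the wrist view at (602,296), within 1 px of where a straight pin should be. The button is at (618,210), so the pin is straight in the grip. I'll descend in two stages.

Request:
drive_tool(series="0 -0.0025 0 0 1;0 0 -0.02 0 1;0 0 -0.014 0 1;0 0 0 0 1;0 0 0 0 1")

```text
clock: 7.7
tcp_pos: [0.4703, -0.1685, 0.2368]
ee_rot: [3.113, 0.424, 0.0]
contact_force: [0.5, -0.0, 0.4]
gripper_width: 0.0122
gripper_force: 58.5
```

```bash
python3 - <<'E'
from h import *
c=camera("wrist");s=bot.state();print(s["clock"],s["tcp_pos"],s["contact_force"])
f=cv2.cvtColor(c["frame"],cv2.COLOR_BGR2HSV)
N,_,st,ce=cv2.connectedComponentsWithStats(cv2.inRange(f,(0,140,90),(8,255,255)))
for i in range(1,N):
    if st[i,4]>30: print(st[i],ce[i],onz(c,*ce[i],.141))
tip=s["tcp_pos"]-[0,0,.0785];u=proj(c,tip);print(tip,u)
x,y=u.astype(int);cv2.imwrite("pics/c6.png",cv2.resize(c["frame"][y-60:y+60,x-80:x+80],(800,600),interpolation=cv2.INTER_CUBIC));print(x-80,y-60)
E
```

```text
7.75 [ 0.47037791 -0.16855528  0.23710779] [-0.16346002 -0.25378702 -0.70187225]
[275 214  16  15 195] [282.57435897 221.01538462] [ 0.47082236 -0.16777129  0.141     ]
[ 0.47037791 -0.16855528  0.15860779] [283.66361439 231.27487463]
203 171
```

View pics/c6.png

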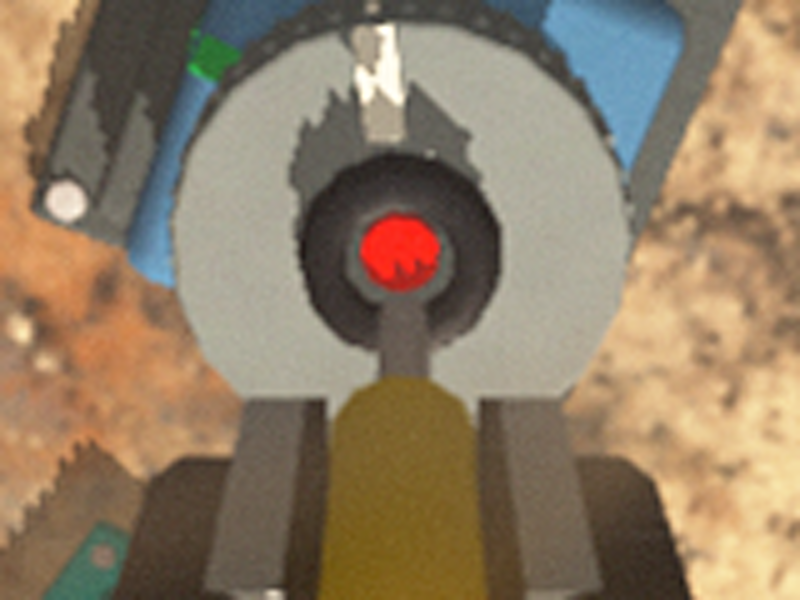

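The picture shows the shaft tip at (403,300) lined up under the red button at (400,252). I'll press in small steps.

Request:
drive_tool(series="0 0.0005 -0.008 0 1;0 0 -0.006 0 1;0 0 -0.003 0 1;0 0 -0.002 0 1;0 0 -0.001 0 1;0 0 0 0 1")

```text
clock: 8.35
tcp_pos: [0.4703, -0.168, 0.2168]
ee_rot: [3.113, 0.424, 0.001]
contact_force: [-1.7, 1.1, 5.3]
gripper_width: 0.0126
gripper_force: 58.8
```

Request:
drive_tool(series="0 0 -0.0007 0 1;0 0 -0.0005 0 1;0 0 0 0 1;0 0 0 0 1")

```text
clock: 8.75
tcp_pos: [0.4704, -0.168, 0.2163]
ee_rot: [3.112, 0.424, 0.002]
contact_force: [-2.4, 2.2, 11.1]
gripper_width: 0.0125
gripper_force: 59.3
```

Request:
drive_tool(series="0 0 0.005 0 1;0 0 0.02 0 1;0 0 0.03 0 1;-0.001 0.03 0 0 1;-0.001 0.04 0 0 1;-0.001 0.04 0 0 1;-0.001 0.04 0 0 1;-0.001 0.04 0 0 1;-0.001 0.04 0 0 1;-0.001 0.04 0 0 1;-0.001 0.04 0 0 1;-0.001 0.04 0 0 1;-0.001 0.03 0 0 1;-0.001 0.006 0 0 1;0 0 -0.04 0 1;0 0 -0.04 0 1;0 0 -0.04 0 1;0 0 0 0 1;0 0 0 0 1;0 0 0 0 1")

```text
clock: 10.75
tcp_pos: [0.4601, 0.2182, 0.1524]
ee_rot: [-3.112, -0.424, -0.005]
contact_force: [-0.1, 0.3, 0.3]
gripper_width: 0.0124
gripper_force: 58.5
```

```bash
python3 - <<'E'
from h import *
c=camera("wrist");s=bot.state();print(s["clock"],s["tcp_pos"],s["ee_rot"],s["contact_force"])
tip=s["tcp_pos"]-[0,0,.0785];u=proj(c,tip);print(tip,u,"hole",proj(c,(.4593,.2182,.04)),proj(c,(.4587,.217,.04)))
x,y=u.astype(int);cv2.imwrite("pics/c7.png",cv2.resize(c["frame"][y-60:y+60,x-80:x+80],(800,600),interpolation=cv2.INTER_CUBIC));print(x-80,y-60)
E
```

```text
10.8 [0.46005694 0.21823554 0.15233685] [-3.11210508 -0.42371772 -0.00528558] [ 0.10655298 -0.47733018  0.13821239]
[0.46005694 0.21823554 0.07383685] [283.49321312 231.72320362] hole [283.19425311 216.3102988 ] [284.70916007 217.6234843 ]
203 171
```

View pics/c7.png

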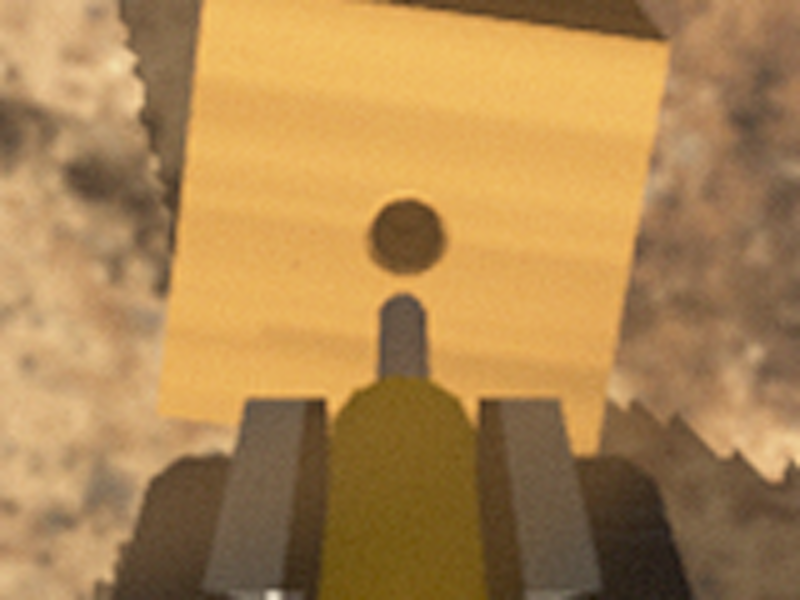

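The picture shows the hole at (407,236) and the tip at (403,300). The ray onto the block's top puts the hole at about (0.4586, 0.2174), so a shift of -1.5 mm in x and -1 mm in y is needed.

Request:
drive_tool(series="-0.0015 -0.001 -0.02 0 1;0 0 -0.01 0 1;0 0 -0.01 0 1;0 0 -0.015 0 1;0 0 -0.01 0 1;0 0 -0.004 0 1;0 0 -0.002 0 1;0 0 0 0 1")

```text
clock: 11.6
tcp_pos: [0.458, 0.2172, 0.0805]
ee_rot: [-3.113, -0.424, -0.001]
contact_force: [-7.3, -2.8, 14.2]
gripper_width: 0.0127
gripper_force: 60.5
```

Request:
drive_tool(series="0 0 0 0 0.5;0 0 0 0 0;0 0 0 0 -0.5;0 0 0 0 -1;0 0 0 0 -1;0 0 0 0 -1;0 0 0.03 0 -1;0 0 0.05 0 -1;0 0 0.05 0 -1;0 0 0.03 0 -1;0 0 0 0 -1;0 0 0 0 -1")

```text
clock: 12.8
tcp_pos: [0.4575, 0.217, 0.2389]
ee_rot: [-3.113, -0.424, -0.001]
contact_force: [0.5, -0.1, -1.0]
gripper_width: 0.0853
gripper_force: 0.0
```

```bash
python3 - <<'E'
from h import *
c=camera("wrist");s=bot.state();print(s["clock"],s["tcp_pos"],s["ee_rot"],s["gripper_width"])
f=cv2.cvtColor(c["frame"],cv2.COLOR_BGR2HSV);m=cv2.inRange(f,(22,150,90),(35,255,255))
k=max(cv2.findContours(m,cv2.RETR_EXTERNAL,cv2.CHAIN_APPROX_NONE)[0],key=cv2.contourArea);q=cv2.minEnclosingCircle(k);print(q,onz(c,*q[0],.1), "upright check, base of handle",proj(c,(.4586,.2174,.04)))
E
```

```text
12.85 [0.45725289 0.21688936 0.23802471] [ 3.11249663e+00  4.24020543e-01 -2.27170377e-03] 0.08537798477457324
((282.78125, 204.109375), 9.661417961120605) [0.45771673 0.21754939 0.1       ] upright check, base of handle [283.26491127 186.32819911]
```

The pin is home and upright: its top is at (0.4577, 0.2175), over the hole. Now the lid.

Request:
drive_tool(series="0.001 -0.03 0.002 0 -1;0.001 -0.04 0 0 -1;0.001 -0.04 0 0 -1;0.001 -0.04 0 0 -1;0.001 -0.04 0 0 -1;0.001 -0.04 0 0 -1;0.001 -0.04 0 0 -1;0.001 -0.04 0 0 -1;0.001 -0.04 0 0 -1;0.001 -0.03 0 0 -1;0.003 -0.005 0 0 -1;0 0 0 0 -1;0 0 0 0 -1;0 0 0 0 -1")

```text
clock: 14.25
tcp_pos: [0.4706, -0.1669, 0.2407]
ee_rot: [-3.112, -0.426, 0.001]
contact_force: [-0.7, -0.7, -0.5]
gripper_width: 0.0855
gripper_force: 0.0
```

```bash
python3 - <<'E'
from h import *
c=camera("wrist");s=bot.state();print(s["clock"],s["tcp_pos"],s["ee_rot"],s["qpos"])
f=cv2.cvtColor(c["frame"],cv2.COLOR_BGR2HSV)
N,_,st,ce=cv2.connectedComponentsWithStats(cv2.inRange(f,(0,140,90),(8,255,255)))
for i in range(1,N):
    if st[i,4]>30: p=onz(c,*ce[i],.141);print(st[i],ce[i],p); pu=ce[i]
for nm,lo,hi,z in(("white",(0,0,200),(180,60,255),.138),("green",(50,120,60),(75,255,255),.088)):
    N,_,st,ce=cv2.connectedComponentsWithStats(cv2.inRange(f,lo,hi))
    for i in range(1,N):
        if st[i,4]>20 and np.hypot(*(ce[i]-pu))<80: q=onz(c,*ce[i],z)-p;print(nm,st[i,4],ce[i],q[:2],np.degrees(np.arctan2(q[1],q[0])))
E
```

```text
14.3 [ 0.47064844 -0.16698962  0.2409244 ] [-3.11236208e+00 -4.26129010e-01  3.55202344e-04] [-4.14326578e-01  2.01039373e-01  1.68137189e+00  4.96917241e-05
  1.25947575e+00  8.84316604e-01]
[278 213  15  15 185] [284.99459459 220.13513514] [ 0.47087504 -0.16774936  0.141     ]
white 119 [280.49579832 182.87394958] [0.02139012 0.00885034] 22.47772488254863
white 34 [218.14705882 210.47058824] [-0.0060422   0.04178134] 98.22877418828229
green 56 [247.51785714 182.19642857] [0.00563035 0.03064364] 79.58880487153525
```

Request:
drive_tool(series="0 -0.001 -0.03 0 -1;0 0 -0.03 0 -1;0 0 -0.03 0 -1;0 0 -0.015 0 -1;0 0 -0.01 0 -1;0 0 0 0 -1;0 0 0 0 -1")

```text
clock: 15.0
tcp_pos: [0.471, -0.1688, 0.1268]
ee_rot: [3.112, 0.425, 0.001]
contact_force: [-0.1, 0.4, -0.6]
gripper_width: 0.0852
gripper_force: 0.0
```

Request:
drive_tool(series="0 0 0 0 0;0 0 0 0 0.5;0 0 0 0 1;0 0 0 0 1;0 0 0 0 1;0 0 0 0 1", grip_force=70)

```text
clock: 15.6
tcp_pos: [0.4709, -0.1688, 0.1271]
ee_rot: [3.113, 0.424, 0.002]
contact_force: [-1.8, 3.8, 7.0]
gripper_width: 0.0574
gripper_force: 72.5
```

Gripped. I'll turn gently, following the rise.

Request:
drive_tool(series="0 0 0.0002 0.06 1;0 0 0.0002 0.07 1;0 0 0.0002 0.07 1;0 0 0 0 1")

```text
clock: 16.0
tcp_pos: [0.471, -0.169, 0.1274]
ee_rot: [3.054, 0.734, 0.002]
contact_force: [1.5, 2.1, 5.0]
gripper_width: 0.057
gripper_force: 73.4
```

```bash
python3 -c "
from h import *
s=bot.state();print(s['contact_force'],s['ft_torque'],s['ee_rot'],s['qpos'][5])"
```

```text
[1.51418456 2.12137303 4.98110406] [ 0.16497612 -0.1597614   0.13479341] [3.05375157e+00 7.34384243e-01 1.95708473e-03] 0.6808775997448552
```

Request:
drive_tool(series="0 0 0.0002 0.07 1;0 0 0.0002 0.07 1;0 0 0.0002 0.07 1;0 0 0.0002 0.07 1;0 0 0.0002 0.07 1;0 0 0.0001 0.07 1;0 0 0 0 1")

```text
clock: 16.7
tcp_pos: [0.4712, -0.1692, 0.1288]
ee_rot: [2.833, 1.353, 0.002]
contact_force: [-0.3, 1.5, 7.5]
gripper_width: 0.0568
gripper_force: 73.7
```

```bash
cat > ang.py <<'E'
from h import *
c=camera("wrist");s=bot.state();print(s["clock"],s["contact_force"].round(1),s["ft_torque"].round(2),s["tcp_pos"])
f=cv2.cvtColor(c["frame"],cv2.COLOR_BGR2HSV);dz=s["tcp_pos"][2]-.1271;p=s["tcp_pos"].copy();p[2]=.138+dz;pu=proj(c,p)
for nm,lo,hi,z,r0,r1 in(("white",(0,0,180),(180,70,255),.138+dz,.015,.03),("green",(50,120,50),(78,255,255),.088,.02,.05)):
    N,_,st,ce=cv2.connectedComponentsWithStats(cv2.inRange(f,lo,hi))
    for i in range(1,N):
        q=onz(c,*ce[i],z)-p
        if st[i,4]>15 and r0<np.hypot(q[0],q[1])<r1: print(nm,st[i,4],ce[i],q[:2],np.degrees(np.arctan2(q[1],q[0])))
E
python3 ang.py
```

```text
16.75 [1.  0.6 7.5] [0.06 0.02 0.15] [ 0.47122109 -0.16920663  0.12880872]
white 16 [268.     242.6875] [0.01297886 0.02387103] 61.46673679752228
white 238 [275.67226891 260.28151261] [0.01111407 0.01784214] 58.0807696063599
white 572 [340.97727273 282.49125874] [ 0.02247143 -0.00117137] -2.9839667589833816
white 3149 [235.32073674 334.94537949] [-0.01624363  0.00557197] 161.06673693337862
white 16 [306.9375 367.    ] [-0.00544518 -0.01929919] -105.75618456900774
green 67 [245.43283582 186.32835821] [0.00823274 0.0368794 ] 77.41595710387486
green 179 [247.10614525 201.18435754] [0.00442423 0.03127235] 81.94755833952236
```

Request:
drive_tool(series="0 0 0 0.07 1;0 0 0 0.07 1;0 0 0 0.07 1;0 0 0 0.07 1;0 0 0 0.07 1;0 0 0 0 1;0 0 0 0 1")

```text
clock: 17.45
tcp_pos: [0.4713, -0.1693, 0.129]
ee_rot: [2.556, 1.822, 0.002]
contact_force: [0.1, 0.7, 9.5]
gripper_width: 0.0566
gripper_force: 73.9
```

```bash
python3 ang.py
```

```text
17.5 [-0.1  0.2  8.6] [ 0.02 -0.01  0.02] [ 0.47133459 -0.16928305  0.12897828]
white 245 [260.75918367 247.40408163] [0.00150536 0.02621153] 86.71304016600452
white 20 [236.6  260.55] [-0.00714581  0.02455416] 106.22617670521716
white 846 [346.3108747  285.27186761] [0.02293452 0.00513777] 12.62687576002433
white 1550 [245.77225806 348.5083871 ] [-0.01564024 -0.0062445 ] -158.23520737199857
white 279 [333.56630824 357.72043011] [ 0.01121029 -0.01937425] -59.945566136602594
green 93 [268.56989247 177.20430108] [0.00626592 0.03799618] 80.63567776558463
green 183 [269.16393443 192.59016393] [0.00419248 0.0313994 ] 82.39478341003775
```

Request:
drive_tool(series="0 0 0.001 0 1;0 0 0.002 0 1;0 0 0.003 0 1;0 0 0.004 0 1;0 0 0.006 0 1;0 0 0.006 0 1;0 0 0.006 0 1;0 0 0.005 0 1;0 0 0.003 0 1;0 0 0 0 1;0 0 0 0 1;0 0 0 0 1")

```text
clock: 18.7
tcp_pos: [0.4705, -0.1689, 0.1635]
ee_rot: [-2.556, -1.826, 0.0]
contact_force: [0.0, 0.3, -1.0]
gripper_width: 0.0567
gripper_force: 74.3
```

```bash
python3 ang.py; python3 - <<'E'
from h import *
w,s=camera("wrist"),camera("scene")
u,v=proj(s,(.47,-.168,.1)).astype(int)
cv2.imwrite("pics/end.png",np.hstack([cv2.resize(w["frame"],(400,600)),cv2.resize(s["frame"][v-45:v+45,u-30:u+30],(400,600),interpolation=cv2.INTER_CUBIC)]))
E
```

```text
18.75 [-1.3 -0.  -0.3] [ 0.04  0.01 -0.01] [ 0.47052931 -0.16891836  0.16352697]
white 16 [251.0625 248.3125] [-0.00149613  0.02691151] 93.1820566855876
white 323 [344.97832817 279.12383901] [0.0231293  0.00743911] 17.829420558410977
white 337 [218.89020772 334.12759644] [-0.02215157  0.00179433] 175.36901977001062
white 31 [240.61290323 365.38709677] [-0.01962283 -0.01195146] -148.65612367982467
white 16 [280.9375 371.375 ] [-0.00738875 -0.01867426] -111.58697906109805
green 54 [273.09259259 166.57407407] [0.00684248 0.03728826] 79.6017708302524
green 135 [273.44444444 178.88888889] [0.00482728 0.03097297] 81.14145404663853
```

View pics/end.png

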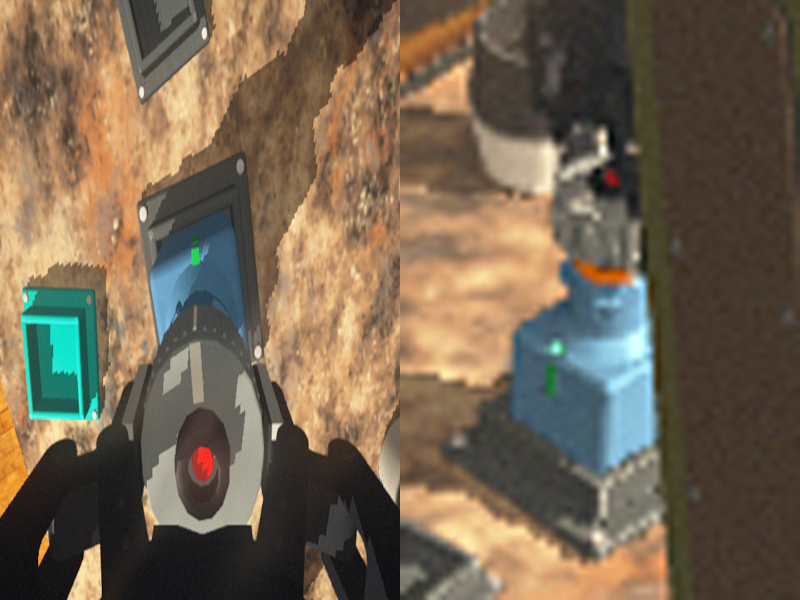

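The picture shows the lid gripped and level, raised with the neck bare beneath it, its white line (195,365) towards the green mark (195,250). The jar is still seated, since its mark is unmoved. I'll check the lid height once more, then hand in.

```bash
python3 - <<'E'
from h import *
c=camera("wrist");s=bot.state();f=cv2.cvtColor(c["frame"],cv2.COLOR_BGR2HSV)
N,_,st,ce=cv2.connectedComponentsWithStats(cv2.inRange(f,(0,140,90),(8,255,255)))
i=max(range(1,N),key=lambda i:st[i,4] if ce[i][1]>200 else 0);p=onz(c,*ce[i],.1765)
print(st[i],p,s["tcp_pos"])
if np.hypot(*(p-s["tcp_pos"])[:2])<.005: print(bot.job_done())
E
```

```text
[269 312  30  25 580] [ 0.47038923 -0.16916652  0.1765    ] [ 0.47058023 -0.16893126  0.16362908]
the job is handed in; nothing more can be done
None
```

I handed the job in after 19 s of robot time. The vent was pressed with the pin, the pin is back upright in its stand, and the unscrewed lid is held level about 18 mm above the seated jar. The hand-in gave no verdict, so whether it passed is not known.

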